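# Third hand at the clog-maker's screwing jig

### The arm

A 7-joint arm with a two-finger parallel gripper is mounted at the origin on the work surface. World frame = base frame: x ahead of the robot, y to its left, z up, the work surface at z = 0. Lengths are in m, angles in degrees, forces in N, time in s.
With the tool pointing down it reaches from about 0.425 to 0.875 m from the base axis. Payload 4.7 kg.
Tool frame: the origin (TCP) lies midway between the tips of the shut fingers; the grasp point (between the pads) lies 19 mm behind it; z points along the fingers, y is the line along which they close (so a half turn about z gives the same grasp; the last joint's range is limited). The gripper opens to 87 mm and grips with 3 to 60 N. Pads are 19 mm wide; open, the fingers measure 117 mm over their backs; the gripper's body (75 mm by 190 mm) begins 51 mm behind the grasp point.
Start: joints at [0.808, 18.392, -4.016, 83.108, 1.295, 78.541, -3.26], TCP at [0.65, -0, 0.223] pointing down, gripper open.
Joint ranges: [-163.93, 163.93], [-17.29, 119.83], [-79.2, 71.16], [3.27, 140.29], [-89.18, 269.18], [5.43, 117.66], [-154.24, 154.24]. Speed limits (degrees/s): [147.25, 147.25, 180, 180, 180, 180, 180].

### API

Orientations are given as [roll, pitch, yaw] about the fixed x, y, z axes, in that order (R = Rz(yaw) Ry(pitch) Rx(roll)).
In Python, from cell import env, viewer, boxes_of, masks_of gives the robot as it stands. The module is installed in compiled form; this text tells all that it offers.
- The arm moves only by the tool apply_moves, never from a script. Its argument "moves" is a list of rows, each a list of 7 numbers: the shift along the tool's x, y, z scaled (see below), then the turn, a rotation vector about the tool's x, y, z scaled (see below), then the opening, from 0 (shut) to 1 (fully open). A call has 1 to 20 rows; each row is the pose to reach, as a shift and turn from the pose commanded when the call began, along the tool's axes at that moment; what a row does not reach only later rows make up. The controller multiplies each number of a shift by 0.2 m and each number of a turn by 1.5 rad. A row lasts 1/10 s, in which the tool goes at most 50 mm and 8.59 degrees, less where a joint would pass 70% of its speed; a pose out of reach is approached as far as the arm can. A call with a number of a shift or a turn outside -1 to 1 is refused whole. A call with a gripper value outside its range is refused whole. The fingers move at their own pace and stop on an object; "grip_force" is the grip in N (left out, the last holds). Time passes only in rows, so rows that repeat a pose let the fingers close. It gives the time, the measured TCP pose, the force, the opening and the grip force at its end, in the units of the state.
- env.get_obs(): the state, without advancing time (a new reading comes with each control period).
- viewer.read_camera(name): name is "scene" or "side" or "wrist"; returns the picture (384x512x3 uint8, red, green, blue); there is no depth.
- viewer.get_calibration(name): a dict with "fov_y" (degrees; the focal length in pixels is half the picture's height over the tangent of half this angle, whatever the lens; pixels are square), "cx", "cy" (the principal point, pixels), "position" and "orientation" of the camera in the world. Camera axes: x right, y up, looking along -z (the intrinsics and any distortion apply to the point x, -y, -z); pixel columns grow to the right and rows downward; lengths in m; the calibration is good to about 2 mm. A picture is of the moment at which its call begins: read the wrist's pose just before it. get_calibration takes no time and is no camera call; for the wrist camera it gives the pose at the moment of the call.
- env.sign_off(): hands the job in; it is judged then, once.
Trained networks look in the newest picture that a camera, given by its name, has taken for a name from the list of things; names that differ only in an ending like _2 or _b are one class to them, and where a whole thing is asked for, a point or a joint stands for the part that bears it (a point fixed in the world has none). Each returns a list of dicts, best first, with "conf" (0 to 1); they miss things now and then, are a little off and sometimes report something else, mostly with a low value. They report only what shows in the picture. A call takes as long as a camera call. They do not tell look-alikes from the thing itself.
- boxes_of(camera, target): "location" ([column, row] in pixels, amid what is visible of it).
- masks_of(camera, target): "pixels" (384x512 bool, what is visible of it) and "location" ([column, row] in pixels, amid what is visible of it).
The state is a dict: "time_s": time; "qpos": joint angles; "joint_velocities": joint speeds; "effort": joint torques, N m; "tool_pos": TCP position; "tool_rot": TCP orientation; "force": force on the tool from outside, world axes, zero at the start; "wrist_torque": the same for the moment, N m; "grip_width": finger opening in m; "grasp_force": force on a finger pad.
Only numpy, scipy, OpenCV 4.12 (cv2) and the standard library are available. Lean on these libraries where they do the work, as an engineer would, in place of code of your own. Each camera call takes 0.05 s, during which the arm holds its last target. There are 200 camera calls.

### The job

Slide the screw guide along its rail until its white line is level with the red clip (ignore the white clip) and leave it there. Then press the loose wooden sole, flat on the bench, heel end squarely against the sprung fence and centred in front of the guide, gently, until the fence's red pointer stands mid green zone, a push of about 10 N. Leave the other things alone and finish still holding the sole there with that steady push, not letting go: I will drive the screw next.

Things in the scene. Friction and masses are not known exactly. Their poses are not given: they have to be found in the camera images.
- jig: Fixed green steel rail, 44 mm wide (its x), 300 long (y), 45 high, on a 6 mm base plate that ends 26 mm in front of the rail's centre line. Origin on the bench under the rail's centre. +x points away from the robot (turned up to 0.15 rad), square to the fence: the sole is pressed along +x. At y = +140 mm lies the pressure scale, a white strip with a green zone, top 48 mm above the bench.
- guide_grip (a point): Centre of the screw guide's black grip, 26 (jig x) x 22 (jig y) x 40 mm, 54 to 94 mm above the bench, on a steel carriage 56 (x) x 36 (y) mm whose top is at 54 mm. The white line behind the grip and the brass nozzle in front lie at this point's jig y. Axes as the jig's. Slides along jig y with about 2 N of friction and stays where it is left.
- guide (a joint): Position of the screw guide along the rail, 0 to 0.14 m, growing to the jig's +y; at 0.07 it is at the jig's y = 0.
- red_clip: Red clip 14 x 10 (along the rail) x 30 mm fixed against the back (+x) side of the rail, top 48 mm above the bench; it marks where the guide belongs. Origin on the bench, under its centre, axes as the jig's.
- white_clip: White clip of the same shape, the mark for another size: to be ignored. It does not move.
- fence_face (a point): Centre of the sprung fence's front (robot side) face, 27 mm above the bench, moving with the fence: two aluminium bars, 250 mm long (jig y), together from 6 to 47 mm above the bench, an open slot between them. Unpressed, the face is 75 mm in front of the rail's centre line. Axes as the jig's: x points into the fence. The bench in front is clear.
- fence (a joint): How far the fence is pushed back along the jig's +x, 0 to 0.030 m (hard stop). A spring of 600 N/m with no preload returns it: 10 N is 0.0167 m. The pointer is in the green zone from 0.010 to 0.0233 m (6 to 14 N).
- sole: Loose pale wooden clog sole, 216 mm long, about 0.24 kg, right side up on the bench, left or right. Origin on its underside below the waist. +x points to the flat heel end, 85 mm away; the toe ends 131 mm the other way. Heel 60 mm wide, 45 high, x = 33 to 85 mm; waist 50 wide, x = -22 to 33 mm; front rounded, 82 wide, 28 high. At the start the heel points away from the robot, turned up to 0.6 rad.
- sole_grip (a point): Point at the middle of the sole's waist, 28 mm above its underside, above the body's origin: the place to grip it, across its 50 mm width (the wood reaches from about 13 to 40 mm above the bench there). Axes as the sole's.
- sole_heel (a point): Centre of the sole's flat heel end, 27 mm above its underside, 85 mm from the grip point along the sole's x. Axes as the sole's.
- clog: Finished clog, wooden sole and blue upper, 216 x 82 x 97 mm, loose, on the other side from the sole. Origin on its underside, at the waist. Leave alone.
- glue_jar: White jar with orange lid, 72 mm across, 100 mm high, loose. Leave alone.
- screw_tray: Blue open tray 100 x 130 x 28 mm, loose. Leave alone.
- screwdriver: Screwdriver with red handle, lying on the right of the jig. Leave alone.
- hammer: Hammer with wooden handle, lying on the left of the jig. Leave alone.
Things that resemble listed ones, but are neither listed nor needed, are in the scene too. Leave any orange or turquoise look-alike of the sole alone.

How it is judged (in metres and radians):
On the way, in this order (a step that is already met when the one before it is completed fails the run):
1. the screw guide stands at the red clip, while the sole does not touch the fence yet (y of guide_grip in the frame of red_clip between -0.006 and 0.006 m and contact force between sole and fence below 0.5 N), for 0.3 s.
2. the sole is pressed squarely against the fence in front of the guide with 6 to 14 N for a second (y of guide_grip in the frame of red_clip between -0.006 and 0.006 m and y of sole_heel in the frame of guide_grip between -0.008 and 0.008 m and angle between the x axis of sole and the x axis of fence_face, either way round below 0.08 rad and x of sole_heel in the frame of fence_face above -0.006 m and height (world z) of sole_grip below 0.034 m and angle between sole's own z axis and vertical below 0.08 rad and contact force between sole and fence between 6 and 14 N), for 1 s.
At the end, for the whole second after the job is handed in: Robot still holding the sole at rest, flat on the bench (6 mm, 0.08 rad), heel end on the fence, square within 0.08 rad, centred on the guide within 8 mm, pushing 6 to 14 N (fence back 9 to 24.5 mm); guide line within 6 mm of the red clip (all of step 2 and contact force between any of the fingers, the arm and sole above 3 N and linear speed of sole below 0.01 m/s and value of joint fence between 0.009 and 0.0245 m); the arm keeps its last pose, push and grip.
It fails at once if the sole is pressed or knocked against the fence with more than 22 N (contact force between sole and fence above 22 N).
It fails at once if a bystander is moved by more than 30 mm (distance of any of clog, glue_jar, screw_tray, screwdriver, hammer from where it was at the start of the episode above 0.03 m).
It also fails if it takes over 56 s, if anything falls off the work surface, if the arm or the gripper's body presses on something with over 40 N, if the wrist force passes 120 N, or if a joint passes its speed limit or range.

## Working session

There is one attempt and no reset: what is moved stays moved. The work goes in short steps, Python scripts to look and compute and a tool call to move; the robot and the scene stay as the last step left them, time stands still between calls to the robot, and variables do not carry over. Pictures are saved under pics/ and viewed, at most 10 in all, crops included, and the job is handed in when it is done.

Besides the shell and the picture viewer there is one more tool, called after "Emit:" by a JSON object that holds its "op" and its "data", one argument or row to a line. apply_moves: Moves the arm, as the interface text tells. Shifts and turns lie within -1 to 1; 1 stands for 0.2 m of shift or 1.5 rad of turn. Its arguments: {"type":"object","properties":{"moves":{"type":"array","items":{"type":"array","items":{"type":"number","minimum":-1,"maximum":1}}},"grip_force":{"type":"number"}},"required":["moves"]}

```bash
mkdir -p pics; cat > h.py <<'E'
import numpy as np, cv2
from scipy.spatial.transform import Rotation as R
from cell import env, viewer, boxes_of, masks_of
def cam(name):
    c=viewer.get_calibration(name); return c
def rotm(o):
    o=np.array(o,float)
    if o.shape==(3,3): return o
    if o.size==4: return R.from_quat(o).as_matrix()
    return R.from_euler('xyz',o,degrees=True).as_matrix()
def ray(c,px):
    f=192/np.tan(np.radians(c['fov_y'])/2)
    d=np.array([(px[0]-c['cx'])/f,-(px[1]-c['cy'])/f,-1.])
    return np.array(c['position']),rotm(c['orientation'])@d
def at_z(c,px,z):
    p,d=ray(c,px); return p+d*(z-p[2])/d[2]
def proj(c,P):
    f=192/np.tan(np.radians(c['fov_y'])/2)
    q=(np.asarray(P)-np.array(c['position']))@rotm(c['orientation'])
    return np.stack([c['cx']+f*q[...,0]/-q[...,2],c['cy']-f*q[...,1]/-q[...,2]],-1)
def save(im,n): cv2.imwrite('pics/'+n+'.png',cv2.cvtColor(im,cv2.COLOR_RGB2BGR))
E
cat > a.py <<'E'
from h import *
print(env.get_obs())
ims=[]
for n in('scene','side','wrist'):
    im=viewer.read_camera(n); c=cam(n); print(n,c)
    np.save(n+'.npy',im); save(im,n+'0')
    for t,z in(('sole',.03),('guide_grip',.09),('red_clip',.048),('white_clip',.048),('fence_face',.045),('clog',.05),('glue_jar',.05),('screw_tray',.02),('hammer',.02),('screwdriver',.02)):
        for b in boxes_of(n,t)[:3]:
            print(n,t,round(b['conf'],2),np.round(b['location']),np.round(at_z(c,b['location'],z),3))
E
python3 a.py
```

```text
{'time_s': 0.0, 'qpos': array([ 0.80842685, 18.439416  , -4.0144973 , 83.17499548,  1.29577191,
       78.53949289, -3.26036014]), 'joint_velocities': array([-0.01281588, -0.00429173,  0.03811107,  0.10594718, -0.01700911,
        0.09374496, -0.10072917]), 'effort': array([-2.58547143e-04, -4.91284704e+01, -4.03903294e-01, -3.12526345e+01,
       -6.40594075e-02,  4.37659642e-02,  1.61017233e-04]), 'tool_pos': array([ 6.49453312e-01, -7.31542595e-05,  2.21456506e-01]), 'tool_rot': array([-1.79891376e+02,  6.77231548e-03,  9.00001439e+01]), 'force': array([-1.07620842,  0.58999913, -0.53417613]), 'wrist_torque': array([-0.00690913,  0.0003617 ,  0.08932393]), 'grasp_force': 0.0, 'grip_width': 0.0869094644094479}
scene {'fov_y': 49.74910388635448, 'cx': 252.61411767822946, 'cy': 189.14557974773598, 'position': array([0.91543373, 0.57197133, 1.03511417]), 'orientation': array([ 37.04827716,  -0.75503975, 153.31773446])}
scene sole 0.69 [340. 218.] [0.383 0.104 0.03 ]
scene sole 0.55 [277. 120.] [ 0.35  -0.333  0.03 ]
scene sole 0.52 [217.  96.] [ 0.488 -0.537  0.03 ]
scene guide_grip 0
[... 1248 characters left out ...]
.436  0.05 ]
side screw_tray 0.76 [194. 143.] [0.599 0.394 0.02 ]
side hammer 0.81 [218. 150.] [0.651 0.29  0.02 ]
side screwdriver 0.58 [314. 240.] [ 0.628 -0.299  0.02 ]
wrist {'fov_y': 59.64461151535977, 'cx': 256.780291187803, 'cy': 190.07511376262391, 'position': array([0.64949317, 0.07790075, 0.38557631]), 'orientation': array([-16.63136827,  -0.08502211,   0.01894054])}
wrist sole 0.92 [16. 32.] [0.417 0.132 0.03 ]
wrist guide_grip 0.82 [278. 216.] [ 0.67  -0.036  0.09 ]
wrist red_clip 0.62 [314. 234.] [ 0.713 -0.073  0.048]
wrist white_clip 0.47 [304. 156.] [0.698 0.014 0.048]
wrist fence_face 0.62 [208. 168.] [0.599 0.    0.045]
wrist glue_jar 0.71 [280. 212.] [ 0.675 -0.047  0.05 ]
```

View pics/scene0.png

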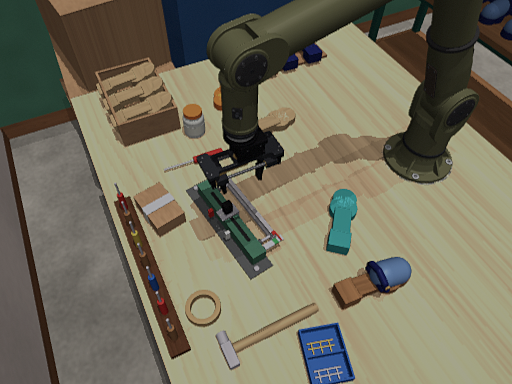

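View pics/wrist0.png

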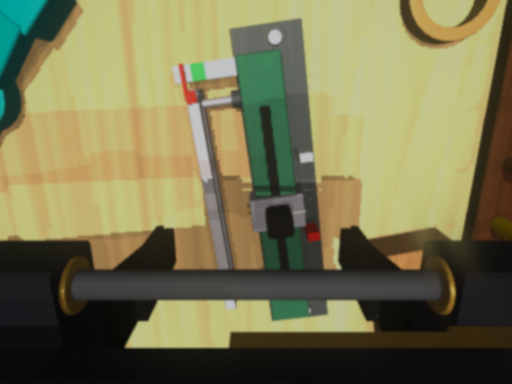

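View pics/side0.png

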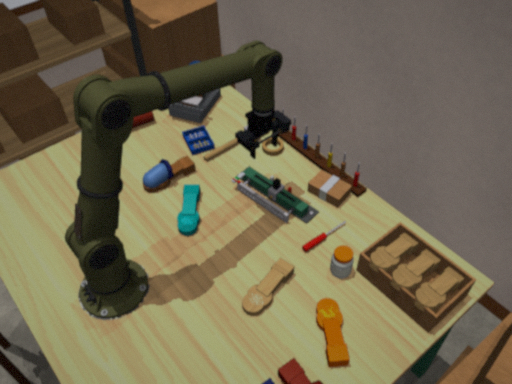

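```bash
cat > b.py <<'E'
from h import *
w=cam('wrist')
for l,px,z in (('slot0',(265,107),.05),('slot1',(285,268),.05),('railTL',(237,54),.05),('railBL',(273,320),.05),('railTR',(281,51),.05),('railBR',(309,317),.05),('grip',(279,212),.094),('gripb',(279,222),.094),('red',(313,231),.048),('red2',(314,236),.048),('fa',(190,103),.047),('fb',(232,305),.047)):
    print(l,np.round(at_z(w,px,z),3))
for n,pts in (('side',[(270,287),(291,264),(248,308)]),('scene',[(277,120),(293,115)])):
    for p in pts: print(n,p,np.round(at_z(cam(n),p,.03),3))
im=np.load('wrist.npy').astype(int)
m=(im[...,0]>110)&(im[...,1]<60)&(im[...,2]<60)
n,l,s,c=cv2.connectedComponentsWithStats(m.astype(np.uint8))
for i in range(1,n):
    if s[i,4]>15: print(s[i],c[i],np.round(at_z(w,c[i],.045),3))
E
python3 b.py
```

```text
slot0 [0.658 0.062 0.05 ]
slot1 [ 0.682 -0.114  0.05 ]
railTL [0.632 0.11  0.05 ]
railBL [ 0.669 -0.183  0.05 ]
railTR [0.673 0.113 0.05 ]
railBR [ 0.712 -0.179  0.05 ]
grip [ 0.671 -0.03   0.094]
gripb [ 0.671 -0.04   0.094]
red [ 0.711 -0.07   0.048]
red2 [ 0.713 -0.076  0.048]
fa [0.585 0.066 0.047]
fb [ 0.621 -0.164  0.047]
side (270, 287) [ 0.385 -0.347  0.03 ]
side (291, 264) [ 0.497 -0.325  0.03 ]
side (248, 308) [ 0.284 -0.36   0.03 ]
scene (277, 120) [ 0.351 -0.332  0.03 ]
scene (293, 115) [ 0.288 -0.33   0.03 ]
[308 232  12   9  90] [313.66666667 236.25555556] [ 0.713 -0.077  0.045]
```

Emit:
{"op": "apply_moves", "data": {
  "moves": [
    [-0.18,0.11,0.15,0,0,-0.085,1],
    [-0.18,0.11,0.3,0,0,-0.085,1],
    [-0.18,0.11,0.3,0,0,-0.085,1],
    [-0.18,0.11,0.3,0,0,-0.085,1]
  ]
}}

```text
time_s: 2.05
tool_pos: [0.6716, -0.0351, 0.1625]
tool_rot: [-179.9, -0.1, 97.3]
force: [0.8, 0.0, 0.2]
grip_width: 0.0868
grasp_force: 0.0
```

```bash
cat > c.py <<'E'
from h import *
import sys
im=viewer.read_camera('wrist'); w=cam('wrist'); np.save('w.npy',im); save(im,sys.argv[1])
o=env.get_obs(); print(o['tool_pos'],o['tool_rot'],o['force'],o['time_s'],w['position'],w['orientation'])
for t,z in (('guide_grip',.09),('red_clip',.045),('white_clip',.045),('fence_face',.047)):
    for b in masks_of('wrist',t)[:2]: print(t,round(b['conf'],2),np.round(b['location']),np.round(at_z(w,b['location'],z),3))
E
python3 c.py w1
```

```text
[ 0.6725467  -0.03467479  0.1640287 ] [ 1.79906256e+02 -3.79308068e-02  9.73736046e+01] [ 0.50801923 -0.17888343  0.68699698] 2.1 [0.6616972  0.04246713 0.32705593] [-16.59971108  -0.16939799   7.39072534]
guide_grip 0.91 [255. 198.] [ 0.671 -0.034  0.09 ]
red_clip 0.91 [297. 232.] [ 0.715 -0.076  0.045]
white_clip 0.81 [297. 133.] [0.7   0.013 0.045]
fence_face 0.91 [179. 135.] [ 0.603 -0.001  0.047]
```

View pics/w1.png

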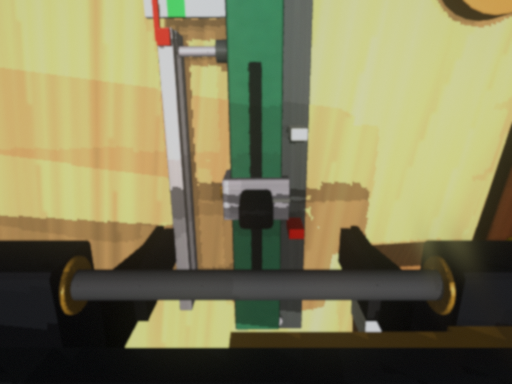

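Emit:
{"op": "apply_moves", "data": {
  "moves": [
    [0,0,0.25,0,0,0,1],
    [0,0,0.49,0,0,0,1],
    [0,0,0.49,0,0,0,1],
    [0,0,0.49,0,0,0,0],
    [0,0,0.49,0,0,0,0],
    [0,0,0.49,0,0,0,0],
    [0,0,0.49,0,0,0,0],
    [0,0,0.49,0,0,0,0],
    [0,0,0.49,0,0,0,0]
  ],
  "grip_force": 15
}}

```text
time_s: 3.2
tool_pos: [0.6723, -0.0361, 0.0652]
tool_rot: [179.9, 0.0, 97.3]
force: [1.3, 0.1, -0.5]
grip_width: 0.047
grasp_force: 0.0
```

Emit:
{"op": "apply_moves", "data": {
  "moves": [
    [-0.05,0,0,0,0,0,0],
    [-0.1,0,0,0,0,0,0],
    [-0.15,0,0,0,0,0,0],
    [-0.2,0,0,0,0,0,0],
    [-0.22,0,0,0,0,0,0],
    [-0.22,0,0,0,0,0,0]
  ]
}}

```text
time_s: 3.8
tool_pos: [0.6771, -0.082, 0.0645]
tool_rot: [-179.9, 0.1, 97.2]
force: [-2.5, -2.9, 2.0]
grip_width: 0.0256
grasp_force: 15.0
```

```bash
python3 c.py w2; python3 - <<'E'
import cv2
i=cv2.imread('pics/w2.png'); cv2.imwrite('pics/w2c.png',cv2.resize(i[120:300,190:370],(720,720)[:2],interpolation=cv2.INTER_CUBIC)[:600])
E
```

```text
[ 0.67709637 -0.08194056  0.06447006] [-1.79929535e+02  1.24252861e-01  9.72262301e+01] [-3.8178755  -2.28798632  2.21250899] 3.85 [ 0.66685462 -0.00426656  0.22728979] [-1.67611714e+01 -6.99705945e-03  7.24259602e+00]
red_clip 0.74 [318. 223.] [ 0.712 -0.074  0.045]
white_clip 0.71 [324.  65.] [0.699 0.012 0.045]
fence_face 0.66 [136. 113.] [ 0.606 -0.024  0.047]
```

View pics/w2c.png

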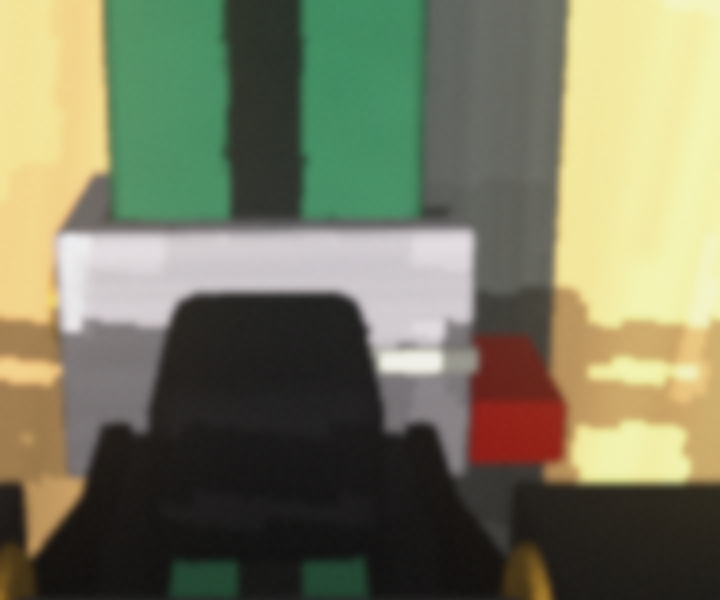

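```bash
python3 - <<'E'
from h import *
w=cam('wrist'); a=np.radians(7.3); ux=np.array([np.cos(a),np.sin(a)]);uy=np.array([-np.sin(a),np.cos(a)])
for l,p,z in (('line',(296.2,210),.054),('line2',(307,210),.054),('cliptop',(318.5,227.8),.048),('cl_hi',(313,220),.048),('cl_lo',(315,235.3),.048),('tcp',(0,0),0)):
    q=at_z(w,p,z)[:2] if l!='tcp' else env.get_obs()['tool_pos'][:2]; print(l,q.round(4),'jig x,y',(q@ux).round(4),(q@uy).round(4))
E
```

```text
line [ 0.6962 -0.0634] jig x,y 0.6825 -0.1513
line2 [ 0.7021 -0.0626] jig x,y 0.6885 -0.1513
cliptop [ 0.7118 -0.0746] jig x,y 0.6966 -0.1645
cl_hi [ 0.7078 -0.0703] jig x,y 0.6932 -0.1596
cl_lo [ 0.7107 -0.0795] jig x,y 0.6948 -0.1692
tcp [ 0.677  -0.0807] jig x,y 0.6612 -0.166
```

```bash
python3 - <<'E'
from h import *
a=np.radians(7.3); ux=np.array([np.cos(a),np.sin(a)]);uy=np.array([-np.sin(a),np.cos(a)])
w=cam('wrist')
w1=dict(w,position=np.array([0.6616972,0.04246713,0.32705593]),orientation=[-16.59971108,-0.16939799,7.39072534])
def s(l,c,p,z):
    q=at_z(c,p,z)[:2]; print(l,'jig',(q@ux).round(4),(q@uy).round(4))
s('w1 line',w1,(283,203),.054);s('w1 grip lo edge',w1,(255,228),.094);s('w1 grip hi edge',w1,(255,190),.054)
s('w1 carr hi',w1,(255,179),.054);s('w1 carr lo',w1,(228,219),.054)
s('w1 clip',w1,(296,234),.048)
s('w2 grip hi edge',w,(256,193),.054);s('w2 carr hi',w,(256,178),.054);s('w2 carr lo',w,(207,237.5),.054)
s('w2 grip hi edge94',w,(256,193),.094)
print('pad point px',proj(w,[*env.get_obs()['tool_pos'][:2],.083]))
im=viewer.read_camera('scene'); save(im[150:300,150:350].repeat(3,0).repeat(3,1),'s1')
E
```

```text
w1 line jig 0.6853 -0.1349
w1 grip lo edge jig 0.6612 -0.1412
w1 grip hi edge jig 0.6612 -0.1233
w1 carr hi jig 0.6612 -0.1136
w1 carr lo jig 0.6376 -0.1497
w1 clip jig 0.6982 -0.1666
w2 grip hi edge jig 0.6604 -0.1415
w2 carr hi jig 0.6604 -0.1331
w2 carr lo jig 0.6328 -0.1678
w2 grip hi edge94 jig 0.6605 -0.1292
pad point px [257.52678813 259.62787877]
```

View pics/s1.png

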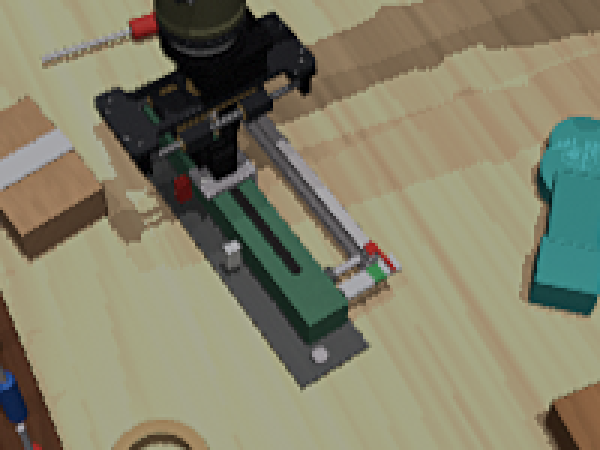

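Emit:
{"op": "apply_moves", "data": {
  "moves": [
    [0,0,0,0,0,0,0.8],
    [0,0,0,0,0,0,0.8],
    [0,0,0,0,0,0,0.8],
    [0.07,0,0,0,0,0,0.8],
    [0.07,0,0,0,0,0,0],
    [0.07,0,0,0,0,0,0],
    [0.07,0,0,0,0,0,0],
    [0.07,0,0,0,0,0,0],
    [0.07,0,0,0,0,0,0],
    [0.07,0,0,0,0,0,0],
    [0.07,0,0,0,0,0,0],
    [0.07,0,0,0,0,0,0]
  ],
  "grip_force": 15
}}

```text
time_s: 5.3
tool_pos: [0.6751, -0.0664, 0.0646]
tool_rot: [-179.9, 0.0, 97.3]
force: [-3.8, -1.9, 2.3]
grip_width: 0.0261
grasp_force: 15.0
```

Emit:
{"op": "apply_moves", "data": {
  "moves": [
    [-0.03,0,0,0,0,0,0],
    [-0.065,0,0,0,0,0,0],
    [-0.065,0,0,0,0,0,0],
    [-0.065,0,0,0,0,0,0],
    [-0.065,0,0,0,0,0,0]
  ]
}}

```text
time_s: 5.8
tool_pos: [0.6768, -0.0795, 0.0645]
tool_rot: [-179.9, 0.0, 97.3]
force: [-4.6, -1.9, 3.7]
grip_width: 0.0257
grasp_force: 15.0
```

```bash
python3 c.py w3; python3 - <<'E'
import cv2
i=cv2.imread('pics/w3.png'); cv2.imwrite('pics/w3c.png',cv2.resize(i[120:270,190:370],(720,600),interpolation=cv2.INTER_CUBIC))
E
```

```text
[ 0.67681564 -0.07943856  0.06453211] [-1.79918107e+02  4.99927816e-02  9.72895232e+01] [-4.85985466 -1.6308829   2.83040358] 5.85 [ 0.66655796 -0.0019791   0.22745567] [-1.66874817e+01  3.18108933e-03  7.30561951e+00]
guide_grip 0.94 [253. 224.] [ 0.672 -0.058  0.09 ]
guide_grip 0.4 [319. 228.] [ 0.701 -0.057  0.09 ]
red_clip 0.78 [317. 227.] [ 0.712 -0.074  0.045]
white_clip 0.79 [321.  70.] [0.698 0.012 0.045]
fence_face 0.82 [136. 114.] [ 0.605 -0.022  0.047]
```

View pics/w3c.png

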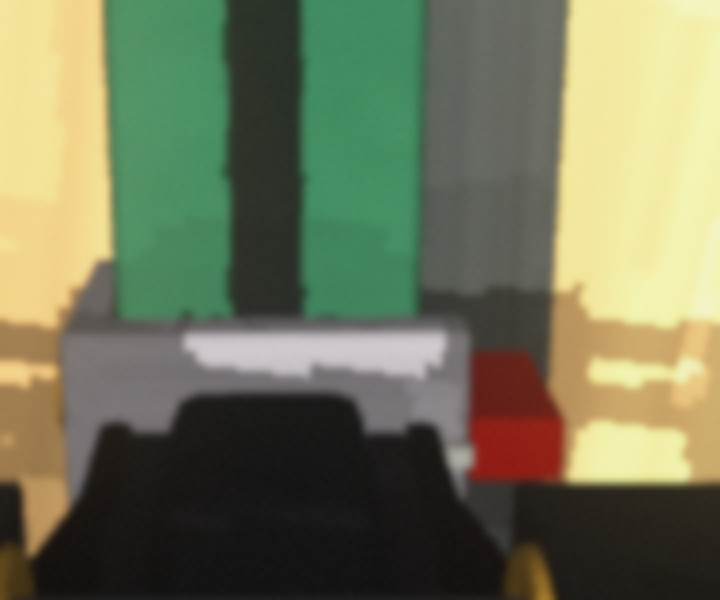

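```bash
python3 - <<'E'
from h import *
a=np.radians(7.3); ux=np.array([np.cos(a),np.sin(a)]);uy=np.array([-np.sin(a),np.cos(a)])
w=cam('wrist')
def s(l,p,z):
    q=at_z(w,p,z)[:2]; print(l,'jig',(q@ux).round(4),(q@uy).round(4))
s('line',(305,234.2),.054); s('clip',(319,231.8),.048); s('cliphi',(319,223.8),.048); s('cliplo',(319,240),.048)
s('carr hi',(256,202.5),.054); s('fa',(165,60),.047)
print(env.get_obs()['tool_pos'][:2]@uy)
E
```

```text
line jig 0.688 -0.1646
clip jig 0.6971 -0.1658
cliphi jig 0.6968 -0.1608
cliplo jig 0.6973 -0.171
carr hi jig 0.6605 -0.1457
fa jig 0.6147 -0.0723
-0.16475797950629079
```

Emit:
{"op": "apply_moves", "data": {
  "moves": [
    [-0.007,0,0,0,0,0,0],
    [-0.007,0,0,0,0,0,0],
    [-0.007,0,0,0,0,0,0],
    [-0.007,0,0,0,0,0,1],
    [-0.007,0,0,0,0,0,1],
    [-0.007,0,0,0,0,0,1],
    [-0.007,0,-0.2,0,0,0,1],
    [-0.007,0,-0.45,0,0,0,1],
    [-0.007,0,-0.7,0,0,0,1]
  ]
}}

```text
time_s: 6.95
tool_pos: [0.6777, -0.0799, 0.2057]
tool_rot: [180.0, -0.0, 97.3]
force: [0.8, -1.1, -0.2]
grip_width: 0.0659
grasp_force: 0.0
```

Emit:
{"op": "apply_moves", "data": {
  "moves": [
    [-0.08,-0.1,0,0,0,-0.08,1],
    [-0.16,-0.2,0,0,0,-0.16,1],
    [-0.24,-0.31,0,0,0,-0.24,1],
    [-0.32,-0.41,0,0,0,-0.32,1],
    [-0.4,-0.51,0,0,0,-0.4,1],
    [-0.48,-0.62,0,0,0,-0.48,1],
    [-0.56,-0.72,0,0,0,-0.55,1],
    [-0.56,-0.72,0,0,0,-0.55,1],
    [-0.56,-0.72,0,0,0,-0.55,1]
  ]
}}

```text
time_s: 7.85
tool_pos: [0.5494, -0.2099, 0.2049]
tool_rot: [179.9, 0.1, 144.4]
force: [0.4, 1.0, -0.2]
grip_width: 0.0871
grasp_force: 0.0
```

Emit:
{"op": "apply_moves", "data": {
  "moves": [
    [0.02,-0.13,0,0,0,-0.08,1],
    [0.04,-0.26,0,0,0,-0.16,1],
    [0.06,-0.39,0,0,0,-0.24,1],
    [0.09,-0.52,0,0,0,-0.32,1],
    [0.11,-0.65,0,0,0,-0.4,1],
    [0.13,-0.78,0,0,0,-0.49,1],
    [0.15,-0.9,0,0,0,-0.49,1],
    [0.15,-0.9,0,0,0,-0.49,1],
    [0.15,-0.9,0,0,0,-0.49,1]
  ]
}}

```text
time_s: 8.75
tool_pos: [0.4216, -0.3379, 0.2046]
tool_rot: [180.0, 0.1, -173.3]
force: [1.2, 0.6, -0.2]
grip_width: 0.087
grasp_force: 0.0
```

```bash
cat > d.py <<'E'
from h import *
import sys
im=viewer.read_camera('wrist'); w=cam('wrist'); save(im,sys.argv[1])
o=env.get_obs(); print(o['tool_pos'],o['tool_rot'],o['force'],o['time_s'])
for t,z in (('sole',.03),('sole_grip',.04),('sole_heel',.027)):
    for b in masks_of('wrist',t)[:2]:
        m=b['pixels']; np.save('m_'+t,m); ys,xs=np.nonzero(m)
        print(t,round(b['conf'],2),np.round(b['location']),np.round(at_z(w,b['location'],z),3),m.sum(),xs.min(),xs.max(),ys.min(),ys.max())
E
python3 d.py w4
```

```text
[ 0.42203053 -0.33729502  0.20459472] [ 1.79973040e+02  7.17052518e-02 -1.73214593e+02] [ 0.80785576 -0.52910601 -0.49281858] 8.8
sole 0.98 [263. 111.] [ 0.363 -0.339  0.03 ] 13619 219 301 10 235
sole 0.7 [ 59. 175.] [ 0.452 -0.541  0.03 ] 8811 0 124 91 227
sole_grip 0.97 [ 58. 175.] [ 0.449 -0.536  0.04 ] 8765 0 124 91 228
sole_grip 0.77 [265. 107.] [ 0.359 -0.338  0.04 ] 13689 219 302 11 234
sole_heel 0.66 [ 63. 175.] [ 0.452 -0.539  0.027] 8919 0 124 91 228
sole_heel 0.6 [262. 108.] [ 0.36  -0.341  0.027] 13940 218 302 11 236
```

View pics/w4.png

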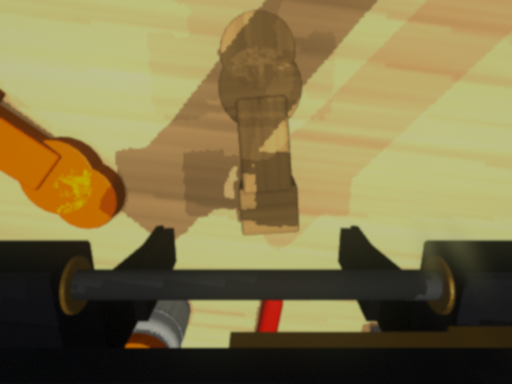

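```bash
cat > e.py <<'E'
from h import *
w=cam('wrist')
for l,p,z in (('heelL',(243,234),.045),('heelR',(299,231.5),.045),('stepL',(241,190),.04),('stepR',(291,178),.04),('wL',(238.5,98),.04),('wR',(286,97),.04),('toe',(258,11),.02)):
    print(l,np.round(at_z(w,p,z),4))
m=np.load('m_sole.npy')
E
python3 e.py
```

```text
heelL [ 0.4887 -0.3445  0.045 ]
heelR [ 0.4788 -0.2868  0.045 ]
stepL [ 0.4426 -0.3518  0.04  ]
stepR [ 0.424 -0.303  0.04 ]
wL [ 0.3528 -0.3637  0.04  ]
wR [ 0.3466 -0.3193  0.04  ]
toe [ 0.2733 -0.3547  0.02  ]
```

Emit:
{"op": "apply_moves", "data": {
  "moves": [
    [0.1,0.045,0.2,0,0,-0.036,1],
    [0.1,0.045,0.4,0,0,-0.036,1],
    [0.1,0.045,0.6,0,0,-0.036,1],
    [0.1,0.045,0.8,0,0,-0.036,1],
    [0.1,0.045,0.96,0,0,-0.036,1],
    [0.1,0.045,0.96,0,0,-0.036,1],
    [0.1,0.045,0.96,0,0,-0.036,0],
    [0.1,0.045,0.96,0,0,-0.036,0],
    [0.1,0.045,0.96,0,0,-0.036,0],
    [0.1,0.045,0.96,0,0,-0.036,0],
    [0.1,0.045,0.96,0,0,-0.036,0],
    [0.1,0.045,0.96,0,0,-0.036,0],
    [0.1,0.045,0.96,0,0,-0.036,0],
    [0.1,0.045,0.96,0,0,-0.036,0]
  ],
  "grip_force": 40
}}

```text
time_s: 10.35
tool_pos: [0.3998, -0.3325, 0.0132]
tool_rot: [-180.0, 0.0, -170.2]
force: [-0.9, -0.2, 6.0]
grip_width: 0.0499
grasp_force: 39.8
```

Emit:
{"op": "apply_moves", "data": {
  "moves": [
    [0,0,-0.03,0,0,0,0],
    [-0.03,0.05,-0.04,0,0,0.005,0],
    [-0.09,0.14,-0.04,0,0,0.015,0],
    [-0.16,0.25,-0.04,0,0,0.029,0],
    [-0.23,0.36,-0.04,0,0,0.029,0],
    [-0.3,0.47,-0.04,0,0,0.029,0],
    [-0.37,0.58,-0.04,0,0,0.029,0],
    [-0.44,0.69,-0.04,0,0,0.029,0],
    [-0.51,0.8,-0.04,0,0,0.029,0],
    [-0.58,0.9,-0.04,0,0,0.029,0],
    [-0.62,0.96,-0.04,0,0,0.029,0],
    [-0.62,0.96,-0.04,0,0,0.029,0],
    [-0.62,0.96,-0.04,0,0,0.029,0]
  ]
}}

```text
time_s: 11.65
tool_pos: [0.4883, -0.1223, 0.0202]
tool_rot: [-180.0, -0.1, -172.7]
force: [-0.8, 0.1, -1.5]
grip_width: 0.0497
grasp_force: 39.8
```

```bash
cat > f.py <<'E'
from h import *
import sys
a=np.radians(7.3); ux=np.array([np.cos(a),np.sin(a)]);uy=np.array([-np.sin(a),np.cos(a)])
o=env.get_obs(); p=o['tool_pos'][:2]
im=viewer.read_camera('wrist'); save(im,sys.argv[1]); w=cam('wrist')
print('tcp jig',p@ux,p@uy,o['tool_pos'][2],o['tool_rot'],o['force'],o['force'][:2]@ux)
for x,y in((.586,-.166),(.661,-.166),(.5,-.166)): print(proj(w,[*(x*ux+y*uy),.047]))
s=viewer.read_camera('scene'); save(s[150:300,190:330].repeat(4,0).repeat(4,1),sys.argv[1]+'s')
E
python3 f.py w5
```

```text
tcp jig 0.4687610852301589 -0.18333541980357232 0.020189484354501814 [-1.79992150e+02 -7.02763199e-02 -1.72694032e+02] [-0.83085055  0.07708566 -1.53888418] -0.8143211820225035
[290.37843436 457.67134929]
[287.03085125 545.68570214]
[295.30690316 328.09249293]
```

View pics/w5.png

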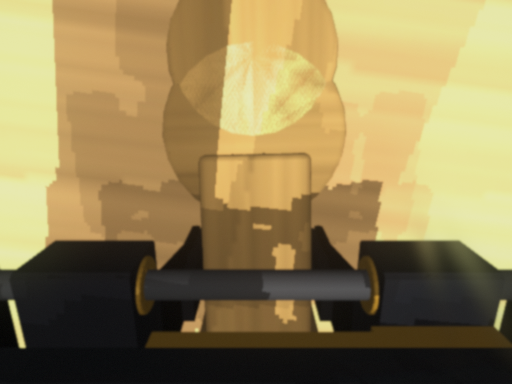

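Emit:
{"op": "apply_moves", "data": {
  "moves": [
    [0,0.04,0,0,0,0,0],
    [0,0.086,0,0,0,0,0],
    [0,0.086,0.02,0,0,0,0],
    [0,0.086,0.038,0,0,0,0],
    [-0.025,0.086,0.038,0,0,0,0],
    [-0.05,0.086,0.038,0,0,0,0],
    [-0.075,0.086,0.038,0,0,0,0],
    [-0.1,0.086,0.038,0,0,0,0],
    [-0.1,0.086,0.038,0,0,0,0],
    [-0.1,0.086,0.038,0,0,0,0]
  ]
}}

```text
time_s: 12.75
tool_pos: [0.508, -0.1024, 0.0132]
tool_rot: [-180.0, 0.1, -172.7]
force: [0.8, -0.3, 0.9]
grip_width: 0.0495
grasp_force: 39.8
```

```bash
python3 f.py w6
```

```text
tcp jig 0.4908680376460186 -0.1661247329740503 0.013235543561676385 [-1.79968427e+02  1.45985414e-01 -1.72713456e+02] [ 0.77185213 -0.34154063  0.86654064] 0.7221981079361496
[258.13071686 440.18374926]
[257.97730522 535.233555  ]
[258.36157209 297.15193658]
```

Emit:
{"op": "apply_moves", "data": {
  "moves": [
    [-0.012,0,0,0,0,0,0],
    [-0.024,0,0,0,0,0,0],
    [-0.036,0,0,0,0,0,0],
    [-0.048,0,0,0,0,0,0],
    [-0.06,0,0,0,0,0,0],
    [-0.07,0,0,0,0,0,0],
    [-0.07,0,0,0,0,0,0],
    [-0.07,0,0,0,0,0,0]
  ]
}}

```text
time_s: 13.65
tool_pos: [0.5184, -0.1009, 0.0132]
tool_rot: [180.0, -0.2, -172.7]
force: [-5.9, -0.1, 8.9]
grip_width: 0.0501
grasp_force: 39.8
```

Emit:
{"op": "apply_moves", "data": {
  "moves": [
    [-0.01,0,0,0,0,0,0],
    [-0.02,0,0,0,0,0,0],
    [-0.03,0,0,0,0,0,0],
    [-0.03,0,0,0,0,0,0],
    [-0.03,0,0,0,0,0,0]
  ]
}}

```text
time_s: 14.15
tool_pos: [0.5226, -0.1003, 0.0132]
tool_rot: [180.0, -0.5, -172.7]
force: [-10.7, -1.7, 14.6]
grip_width: 0.0497
grasp_force: 39.9
```

```bash
python3 f.py w7; for i in 1; do python3 - <<'E'
from h import *
F=[]
for i in range(6): viewer.read_camera('scene'); F.append(env.get_obs()['force'])
print(np.mean(F,0),np.std(F,0))
E
done
```

```text
tcp jig 0.5055778026692437 -0.16587090552682873 0.013187610357577602 [ 179.95854801   -0.46483469 -172.74924315] [-10.66853115  -1.68069721  14.55985233] -10.795613890443173
[257.95415891 419.64149502]
[257.89633406 521.36287929]
[258.04105971 266.77173142]
[-10.77460003  -0.40052317  14.74095696] [0.48428817 0.36557357 0.41072548]
```

Emit:
{"op": "apply_moves", "data": {
  "moves": [
    [0,0,-0.003,0,0,0,0],
    [0,0,-0.006,0,0,0,0],
    [0,0,-0.006,0,0,0,0],
    [0,0,-0.006,0,0,0,0],
    [0,0,-0.006,0,0,0,0]
  ]
}}

```text
time_s: 15.05
tool_pos: [0.5227, -0.1002, 0.0132]
tool_rot: [179.9, -0.4, -172.8]
force: [-7.2, -0.5, 5.6]
grip_width: 0.0496
grasp_force: 39.8
```

```bash
cat > g.py <<'E'
from h import *
F=[];P=[]
for i in range(6): im=viewer.read_camera('scene'); o=env.get_obs(); F.append(o['force']); P.append(o['tool_pos'])
print(np.mean(F,0).round(2),np.mean(P,0).round(4),o['tool_rot'],o['time_s'])
np.save('s.npy',im)
c=im[215:260,245:300]; save(cv2.resize(c,None,fx=12,fy=12,interpolation=cv2.INTER_CUBIC),'ptr')
hsv=cv2.cvtColor(im,cv2.COLOR_RGB2HSV)
sub=np.zeros(im.shape[:2],bool); sub[205:275,235:310]=True
g=sub&(hsv[...,0]>52)&(hsv[...,0]<72)&(hsv[...,1]>140)&(hsv[...,2]>110)
r=sub&((hsv[...,0]<8)|(hsv[...,0]>172))&(hsv[...,1]>140)&(hsv[...,2]>100)
for n,m in(('g',g),('r',r)):
    ys,xs=np.nonzero(m); print(n,m.sum(),xs.mean() if m.any() else 0,ys.mean() if m.any() else 0, list(zip(xs,ys))[:60])
E
python3 g.py
```

```text
[-7.33 -0.96  5.51] [ 0.5227 -0.1001  0.0132] [ 179.94321314   -0.42127785 -172.76334371] 15.35
g 14 275.0 240.5 [(np.int64(273), np.int64(239)), (np.int64(274), np.int64(239)), (np.int64(275), np.int64(239)), (np.int64(273), np.int64(240)), (np.int64(274), np.int64(240)), (np.int64(275), np.int64(240)), (np.int64(276), np.int64(240)), (np.int64(274), np.int64(241)), (np.int64(275), np.int64(241)), (np.int64(276), np.int64(241)), (np.int64(277), np.int64(241)), (np.int64(275), np.int64(242)), (np.int64(276), np.int64(242)), (np.int64(277), np.int64(242))]
r 23 273.2608695652174 234.91304347826087 [(np.int64(271), np.int64(232)), (np.int64(272), np.int64(232)), (np.int64(269), np.int64(233)), (np.int64(270), np.int64(233)), (np.int64(271), np.int64(233)), (np.int64(272), np.int64(233)), (np.int64(273), np.int64(233)), (np.int64(270), np.int64(234)), (np.int64(271), np.int64(234)), (np.int64(272), np.int64(234)), (np.int64(273), np.int64(234)), (np.int64(274), np.int64(234)), (np.int64(271), np.int64(235)), (np.int64(272), np.int64(235)), (np.int64(274), np.int64(235)), (np.int64(275), np.int64(235)), (np.int64(275), np.int64(236)), (np.int64(276), np.int64(236)), (np.int64(276), np.int64(237)), (np.int64(276), np.int64(238)), (np.int64(277), np.int64(238)), (np.int64(277), np.int64(239)), (np.int64(278), np.int64(240))]
```

Emit:
{"op": "apply_moves", "data": {
  "moves": [
    [-0.007,0,-0.001,0,0,0,0],
    [-0.014,0,-0.002,0,0,0,0],
    [-0.021,0,-0.003,0,0,0,0],
    [-0.028,0,-0.004,0,0,0,0],
    [-0.035,0,-0.005,0,0,0,0],
    [-0.042,0,-0.006,0,0,0,0],
    [-0.042,0,-0.006,0,0,0,0],
    [-0.042,0,-0.006,0,0,0,0],
    [-0.042,0,-0.006,0,0,0,0]
  ]
}}

```text
time_s: 16.25
tool_pos: [0.5291, -0.0989, 0.0132]
tool_rot: [179.9, -0.6, -172.8]
force: [-10.0, 0.4, 1.9]
grip_width: 0.0498
grasp_force: 39.8
```

```bash
python3 g.py
```

```text
[-9.34 -0.49  2.33] [ 0.5291 -0.0989  0.0132] [ 179.88602338   -0.64353686 -172.78159545] 16.55
g 4 274.25 241.5 [(np.int64(273), np.int64(240)), (np.int64(274), np.int64(241)), (np.int64(275), np.int64(242)), (np.int64(275), np.int64(243))]
r 27 271.7037037037037 236.40740740740742 [(np.int64(269), np.int64(233)), (np.int64(270), np.int64(233)), (np.int64(268), np.int64(234)), (np.int64(269), np.int64(234)), (np.int64(270), np.int64(234)), (np.int64(271), np.int64(234)), (np.int64(268), np.int64(235)), (np.int64(269), np.int64(235)), (np.int64(270), np.int64(235)), (np.int64(271), np.int64(235)), (np.int64(272), np.int64(235)), (np.int64(268), np.int64(236)), (np.int64(269), np.int64(236)), (np.int64(270), np.int64(236)), (np.int64(271), np.int64(236)), (np.int64(272), np.int64(236)), (np.int64(273), np.int64(236)), (np.int64(272), np.int64(237)), (np.int64(273), np.int64(237)), (np.int64(274), np.int64(237)), (np.int64(274), np.int64(238)), (np.int64(274), np.int64(239)), (np.int64(275), np.int64(239)), (np.int64(275), np.int64(240)), (np.int64(276), np.int64(240)), (np.int64(276), np.int64(241)), (np.int64(277), np.int64(242))]
```

View pics/ptr.png

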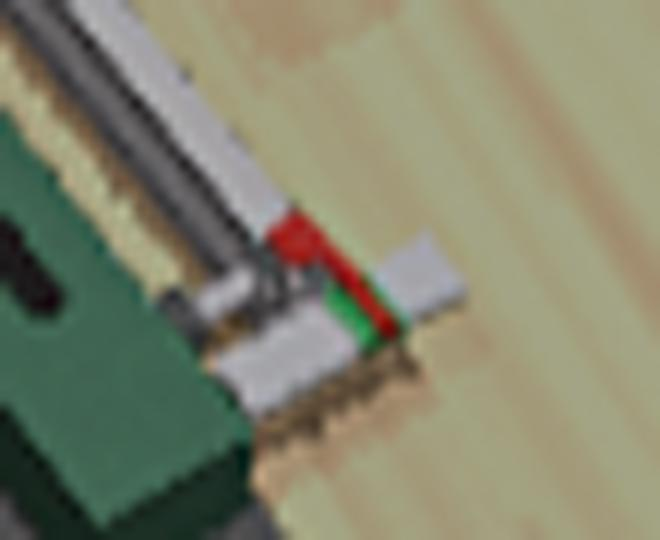

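The picture shows the red pointer inside the green zone at crop (375,310), slightly to the light side. A little more push is needed.

Emit:
{"op": "apply_moves", "data": {
  "moves": [
    [-0.005,0,-0.001,0,0,0,0],
    [-0.01,0,-0.001,0,0,0,0],
    [-0.013,0,-0.001,0,0,0,0],
    [-0.013,0,-0.001,0,0,0,0],
    [-0.013,0,-0.001,0,0,0,0],
    [-0.013,0,-0.001,0,0,0,0],
    [-0.013,0,-0.001,0,0,0,0],
    [-0.013,0,-0.001,0,0,0,0],
    [-0.013,0,-0.001,0,0,0,0],
    [-0.013,0,-0.001,0,0,0,0],
    [-0.013,0,-0.001,0,0,0,0],
    [-0.013,0,-0.001,0,0,0,0],
    [-0.013,0,-0.001,0,0,0,0],
    [-0.013,0,-0.001,0,0,0,0],
    [-0.013,0,-0.001,0,0,0,0]
  ]
}}

```text
time_s: 18.05
tool_pos: [0.5307, -0.0984, 0.0132]
tool_rot: [179.9, -0.8, -172.8]
force: [-11.0, -0.6, 4.0]
grip_width: 0.0497
grasp_force: 39.9
```

```bash
python3 g.py | cut -c1-150; python3 - <<'E'
from h import *
a=np.radians(7.3); uy=np.array([-np.sin(a),np.cos(a)]); ux=np.array([np.cos(a),np.sin(a)])
p=env.get_obs()['tool_pos'][:2]; print(p@ux,p@uy)
viewer.read_camera('wrist'); 
w=cam('wrist')
for b in masks_of('wrist','sole')[:1]:
    m=b['pixels']
    for r in range(20,230,20):
        x=np.nonzero(m[r])[0]
        if len(x): print(r,x.min(),x.max(),(x.min()+x.max())/2)
E
```

```text
[-11.15   0.1    3.87] [ 0.5307 -0.0984  0.0132] [ 179.86082591   -0.75363031 -172.76319686] 18.35
g 1 275.0 243.0 [(np.int64(275), np.int64(243))]
r 24 271.0833333333333 236.54166666666666 [(np.int64(269), np.int64(233)), (np.int64(267), np.int64(234)), (np.int64(268), np.int64(234)), (np.int64(2
0.5139416600931128 -0.16504054207594532
20 174 334 254.0
40 170 338 254.0
60 170 338 254.0
80 175 333 254.0
100 169 341 255.0
120 165 345 255.0
140 165 345 255.0
160 170 339 254.5
180 181 329 255.0
200 200 311 255.5
220 201 311 256.0
```

```bash
python3 - <<'E'
from h import *
a=np.radians(7.3); uy=np.array([-np.sin(a),np.cos(a)]); ux=np.array([np.cos(a),np.sin(a)])
for n in('scene','side'):
    im=viewer.read_camera(n); c=cam(n)
    pt=lambda x,y,z: proj(c,np.array([*(x*ux+y*uy),z]))
    for t in('guide_grip','red_clip','white_clip'):
        for b in masks_of(n,t)[:1]:
            ys,xs=np.nonzero(b['pixels']); print(n,t,round(b['conf'],2),b['location'],xs.min(),xs.max(),ys.min(),ys.max())
    print('pred grip ctr',pt(.661,-.1655,.074),'1cm +y',pt(.661,-.1555,.074),'clip top',pt(.697,-.1655,.04))
    for y in(-.1655,-.1555):
        G=np.array([pt(.661+i,y+j,k) for i in(-.013,.013) for j in(-.011,.011) for k in(.054,.094)]); print('grip bbox',G.min(0).round(1),G.max(0).round(1))
    hs=cv2.cvtColor(im,cv2.COLOR_RGB2GRAY)
    q=pt(.661,-.1655,.074).astype(int); sub=im[q[1]-14:q[1]+14,q[0]-14:q[0]+14]
    d=sub.max(2)<45; ys,xs=np.nonzero(d); print('dark',d.sum(),(xs.min()+q[0]-14,xs.max()+q[0]-14,ys.min()+q[1]-14,ys.max()+q[1]-14) if d.any() else 0)
E
```

```text
scene guide_grip 0.65 [220.5, 204.4] 212 231 193 212
scene red_clip 0.57 [212.0, 215.9] 208 213 210 216
scene white_clip 0.39 [220.1, 203.3] 211 232 193 212
pred grip ctr [220.32198797 198.86637277] 1cm +y [222.15303198 201.25143902] clip top [210.23320713 211.31185059]
grip bbox [214.  190.1] [226.5 207.6]
grip bbox [215.8 192.4] [228.3 210. ]
dark 172 (np.int64(206), np.int64(227), np.int64(188), np.int64(211))
side guide_grip 0.65 [281.4, 192.9] 275 290 182 203
pred grip ctr [282.78220942 188.37290121] 1cm +y [280.74378058 187.03894275] clip top [288.8700883  189.24052331]
grip bbox [278.1 181.3] [287.5 195.4]
grip bbox [276.1 180. ] [285.4 194.1]
dark 111 (np.int64(268), np.int64(290), np.int64(184), np.int64(201))
```

```bash
python3 -c "
from h import *
print(env.get_obs()['force']); print(env.sign_off())"
```

```text
[-11.41856826   0.32863171   4.12804517]
the job is handed in; nothing more can be done
None
```

I've handed in the job. The guide line is about 1 mm from the red clip, and the arm still holds the sole square and centred on the fence. The push is about 10 N by my estimate; the wrist reads about 11 N, less bench friction. I checked the guide only roughly after letting it go, and last saw the pointer in the green zone just before a final 2 mm of push.

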